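# Set the copper finger of a tack-welding nest and load the weld nut

### The arm

A 6-joint arm with a two-finger parallel gripper is mounted at the origin on the work surface; the furniture and walls round the work are solid. World frame = base frame: x ahead of the robot, y to its left, z up, the work surface at z = 0. Lengths are in m, angles in degrees, forces in N, time in s.
With the tool pointing down it reaches from about 0.375 to 0.9 m from the base axis. Payload 3.1 kg.
Tool frame: the origin (TCP) lies between the finger pads; the fingertips stand 11 mm ahead of it and the grasp point (between the pads) lies 8 mm behind it; z points along the fingers, y is the line along which they close (so a half turn about z gives the same grasp; the last joint's range is limited). The gripper opens to 87 mm and grips with 3 to 60 N. Pads are 19 mm wide; open, the fingers measure 117 mm over their backs; the gripper's body (75 mm by 190 mm) begins 51 mm behind the grasp point.
Start: joints at [-86.946, 30.224, 82.088, -0, 67.689, -10.227], TCP at [0.144, -0.608, 0.234] pointing down, gripper open.
Joint ranges: [-176.69, 176.69], [-43.24, 126.21], [12.49, 139.97], [-82, 262], [0, 151.66], [-163.58, 163.58]. Speed limits (degrees/s): [159.86, 159.86, 180, 180, 180, 180].

### API

Orientations are given as a 3x3 rotation matrix whose columns are the frame's x, y, z axes.
In Python, from rig import bot, viewer, workorder, nets gives the robot as it stands. The module is installed in compiled form; this text tells all that it offers.
- The arm moves only by the tool move_arm, never from a script. Its argument "increments" is a list of rows, each a list of 7 numbers: the shift along the tool's x, y, z normalised to -1 to 1, where 1 is 0.3 m, then the turn, a rotation vector about the tool's x, y, z normalised to -1 to 1, where 1 is pi rad, then the opening, from 0 (shut) to 1 (fully open). In form: [[tx, ty, tz, wx, wy, wz, grip], ...]. A call has 1 to 10 rows; each row is the pose to reach, as a shift and turn from the pose commanded when the call began, along the tool's axes at that moment, turning the shorter way round; what a row does not reach only later rows make up. A row lasts 1/12 s, in which the tool goes at most 41.7 mm and 7.16 degrees, less where a joint would pass 70% of its speed; a pose out of reach is approached as far as the arm can. A call with a number of a shift or a turn outside -1 to 1 is refused whole. A call with a gripper value outside its range is refused whole. The fingers move at their own pace and stop on an object; the grip force is fixed at half the most. Time passes only in rows, so rows that repeat a pose let the fingers close. It gives the time, the measured TCP pose, the force, the opening and the grip force at its end, in the units of the state.
- bot.read_state(): the state, without advancing time (a new reading comes with each control period).
- viewer.capture(name): name is "scene" or "top"; returns a dict with "image" (420x560x3 uint8, blue, green, red), "K" (3x3 intrinsics, pixels), "dist" ([k1, k2, p1, p2, k3] as OpenCV has them; the pictures are not rectified), "eye" and "orientation" of the camera in the world. Camera axes: x right, y up, looking along -z (the intrinsics and any distortion apply to the point x, -y, -z); pixel columns grow to the right and rows downward; lengths in m; the calibration is good to about 2 mm. A picture is of the moment at which its call begins. There is no depth.
- workorder.hand_in(): hands the job in; it is judged then, once.
Trained networks look in the newest picture that a camera, given by its name, has taken for a name from the list of things; names that differ only in an ending like _2 or _b are one class to them, and where a whole thing is asked for, a point or a joint stands for the part that bears it (a point fixed in the world has none). Each returns a list of dicts, best first, with "conf" (0 to 1); they miss things now and then, are a little off and sometimes report something else, mostly with a low value. They report only what shows in the picture. A call takes as long as a camera call. They do not tell look-alikes from the thing itself.
- nets.find_in(camera, thing): "location" ([column, row] in pixels, amid what is visible of it).
The state is a dict: "time_s": time; "joint_positions": joint angles; "qvel": joint speeds; "tau": joint torques, N m; "position": TCP position; "tcp_rot": TCP orientation; "force": force on the tool from outside, world axes, zero at the start; "moment": the same for the moment, N m; "opening": opening from 0.0 (shut) to 1.0 (fully open); "grasp_force": force on a finger pad.
Only numpy, scipy, OpenCV 4.12 (cv2) and the standard library are available. Lean on these libraries where they do the work, as an engineer would, in place of code of your own. Each camera call takes 0.05 s, during which the arm holds its last target. There are 200 camera calls.

### The job

The copper earth finger of the tack-welding nest has sprung up too high to touch the work. Press it down on its bead at mid-span, never harder than 25 N and never by its thin turned-up end, until it takes a set and, let go, springs back to stand with its heel about 5 mm lower than the nut is tall, that is 14 mm above the plate. Then slide the big nut along the plate under the finger, corner first, fully home in the vee stop, and let go, so that the sprung finger bears lightly on it; leave the other things where they lie.

Things in the scene. Friction and masses are not known exactly. Their poses are not given: they have to be found in the camera images.
- nest: tack-welding nest fixed to the bench: dark steel plate 220 x 80 x 10 mm on rubber feet of varying height (plate top 22 to 32 mm above the bench). Origin: on the plate's top face, at the nut's home. z up; +x from the open entry end to the vee stop and finger clamp. Plate from x = -92 to +128, y = -40 to +40 mm; flat and clear for x < 8 mm. Brass stud 24 mm high at x = 62, y = +28 mm
- seat (a point): the nut's home: on the plate's top face, below the nut's centre when a corner of the nut is fully in the vee stop; axes as the nest's. The steel vee stop has two upright faces at 120 degrees to each other, 10 mm high, apex at nest x = +21 mm, open towards -x; it spans y = -17 to +17 mm
- finger: copper strip 15.5 x 3 mm, clamped at nest x = 90 mm (clamp 39 mm high, 40 wide), mid-plane 26 mm over the plate there, running to nest -x; straight when free. Origin: mid-plane at the clamp edge, where it bends. Pressed at mid-span it springs evenly up to 13 N or more, then (below 22 N) yields at near constant force; let go, it springs back by all it had sprung, some mm, and keeps the rest
- finger_tip: the end of the finger: last 17 mm of the strip, the rounded heel and the smooth turned-up lead-in, 18 mm long and 11 mm high beyond the heel; under 5 N of the robot's own touch only
- mid (a point): mid-span of the finger: top of the half-round bead (6 mm wide, 2 mm proud) pressed across the strip, 52.5 mm from the clamp edge, half-way to the heel and 3.7 mm above the strip's mid-plane; the place to press
- heel (a point): lowest point of the finger's heel, 3 mm below the strip's mid-plane, 105 mm from the clamp edge (nest x = -15 mm). At first 24 to 34 mm above the plate; set right when it stands free 14 mm above it (12.1 to 16.4 will do), so that the 19 mm nut lifts it about 5 mm and it bears on the nut like a light spring
- nut_center (a point): centre, half-way up, of the loose galvanised hex nut: 36 mm across flats, 41 over corners, 19 tall, 0.14 kg, lying flat on the bench right of the nest. Its flats face its own +-x, two of its corners its own +-y
- bolt: bystander: M16 bolt lying on the bench, 71 mm long; origin under its centre
- gas_cup: bystander: ceramic welding gas cup standing, 23 mm wide, 42 mm tall; origin under its centre
- electrode_box: bystander, left of the nest: flat box of electrodes, 165 x 32 x 17 mm; origin under its centre
- nut: the same hex nut; origin at the centre of its underside
Mind the look-alikes: they are no part of the job. Leave any green or purple look-alike of the nut alone.

How it is judged:
By the outcome, as a careful person would: the job done as asked, in the order asked, and still so for the second after the job is handed in, with the robot touching nothing.
It also fails if it takes over 67 s, if anything falls off the work surface, if the arm or the gripper's body presses on something with over 40 N, if the wrist force passes 120 N, or if a joint passes its speed limit or range.

## Working session

There is one attempt and no reset: what is moved stays moved. The work goes in short steps, Python scripts to look and compute and a tool call to move; the robot and the scene stay as the last step left them, time stands still between calls to the robot, and variables do not carry over. Pictures are saved under pics/ and viewed, at most 10 in all, crops included, and the job is handed in when it is done.

Besides the shell and the picture viewer there is one more tool, called after "Emit:" by a JSON object that holds its "api" and its "payload", one argument or row to a line. move_arm: Moves the arm, as the interface text tells. Its arguments: {"type":"object","properties":{"increments":{"type":"array"}},"required":["increments"]}

```bash
mkdir -p pics
cat > h.py <<'E'
import numpy as np, cv2
from rig import bot, viewer, workorder, nets
def cam(n):
    c=viewer.capture(n); c={k:(np.array(v) if k!='image' else v) for k,v in c.items()}; return c
F=np.diag([1.,-1,-1])
def ray(c,px):
    u=cv2.undistortPoints(np.array([[px]],float),c['K'],c['dist'])[0,0]
    d=c['orientation']@F@np.array([u[0],u[1],1]); return c['eye'],d
def onz(c,px,z):
    e,d=ray(c,px); return e+d*(z-e[2])/d[2]
def proj(c,P):
    P=np.atleast_2d(P); X=(P-c['eye'])@(c['orientation']@F)
    return cv2.projectPoints(X,np.zeros(3),np.zeros(3),c['K'],c['dist'])[0][:,0]
def tri(c1,p1,c2,p2):
    (a,d),(b,e)=ray(c1,p1),ray(c2,p2)
    s=np.linalg.lstsq(np.c_[d,-e],b-a,rcond=None)[0]
    A,B=a+d*s[0],b+e*s[1]; return (A+B)/2,np.linalg.norm(A-B)
E
python3 - <<'E'
from h import *
np.set_printoptions(precision=4,suppress=True)
C={n:cam(n) for n in('scene','top')}
for n,c in C.items():
    cv2.imwrite(f'pics/{n}0.png',c['image']); print(n,c['eye'],c['orientation'].tolist(),c['K'].tolist())
    for t in ['nest','seat','finger','finger_tip','mid','heel','nut_center','nut','bolt','gas_cup','electrode_box']:
        print(t,[(np.round(r['location'],1).tolist(),round(r['conf'],2)) for r in nets.find_in(n,t)[:4]])
print(bot.read_state())
E
```

```text
scene [-0.4842 -0.4459  0.7156] [[0.40960609504655837, 0.5061384355616559, -0.7589774245311314], [-0.9119708793537531, 0.20614927298031366, -0.354699298646657], [-0.023064303836271834, 0.8374523038937128, 0.5460235128560494]] [[406.2291502326688, 0.0, 276.58773174364376], [0.0, 406.2291502326688, 208.92312511804172], [0.0, 0.0, 1.0]]
nest [([257.3, 216.0], 0.89)]
seat [([408.9, 246.2], 0.69), ([256.9, 212.1], 0.67)]
finger [([248.4, 200.6], 0.63)]
finger_tip []
mid [([251.8, 202.6], 0.62), ([408.7, 246.9], 0.47)]
heel []
nut_center [([409.6, 277.5], 0.79), ([319.1, 233.9], 0.58), ([375.4, 250.7], 0.53)]
nut [([371.1, 251.5], 0.7), ([352.6, 234.7], 0.55), ([321.3, 234.1], 0.55), ([408.6, 277.9], 0.47)]
bolt [([409.2, 248.9], 0.7)]
gas_cup []
electrode_box []
top [ 0.3078 -0.0351  1.335 ] [[0.013702029508501298, 0.9973131917713576, -0.07196285087582151], [-0.9999002576383109, 0.01341991391587225, -0.0044023499781774495], [-0.0034247864441364346, 0.07201599426042897, 0.9973975974547433]] [[486.82006522309615, 0.0, 279.6446530114824], [0.0, 486.82006522309615, 207.9744212261274], [0.0, 0
[... 343 characters left out ...]
237.2], 0.49), ([330.5, 204.4], 0.4)]
bolt [([416.8, 194.1], 0.59)]
gas_cup [([176.9, 222.6], 0.4)]
electrode_box [([143.4, 200.2], 0.94)]
{'time_s': 1.2, 'joint_positions': array([-86.9443,  30.2238,  82.0886,   0.0002,  67.6875, -10.2275]), 'qvel': array([-0.0487, -0.0534,  0.0372, -0.0863,  0.0435,  0.0252]), 'tau': array([  0.0002, -44.0022, -17.6987,   0.0635,   0.0505,  -0.    ]), 'position': array([ 0.1436, -0.6082,  0.2335]), 'tcp_rot': array([[ 0.9732,  0.2298,  0.    ],
       [ 0.2298, -0.9732, -0.    ],
       [ 0.    ,  0.    , -1.    ]]), 'force': array([-0.2467,  1.4325,  0.1042]), 'moment': array([ 0.0212,  0.0023, -0.0102]), 'grasp_force': 0.0, 'opening': 0.9997109801036859}
```

View pics/scene0.png

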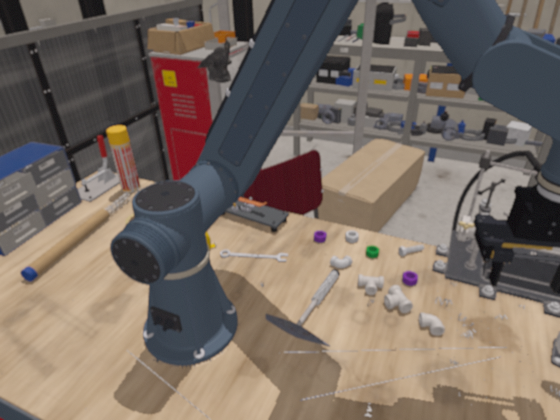

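View pics/top0.png

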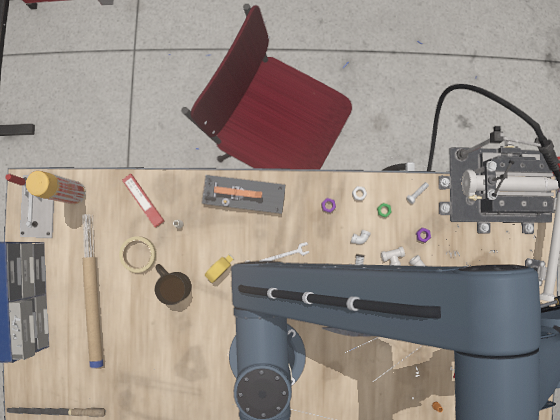

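Top view shows the nest at about (243,195) with the copper finger over it. The galvanised nut is at (360,194), with the green and purple look-alikes, the bolt at (417,192) and the box at (143,200). I'll zoom in.

Run:
```python
from h import *
a=cv2.imread('pics/top0.png')[165:235,190:380]; b=cv2.imread('pics/scene0.png')[185:265,205:395]
a=cv2.resize(a,None,fx=4,fy=4,interpolation=cv2.INTER_CUBIC);b=cv2.resize(b,None,fx=4,fy=4,interpolation=cv2.INTER_CUBIC)
cv2.imwrite('pics/z0.png',np.vstack([a,b]))
```

```text
(no output)
```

View pics/z0.png

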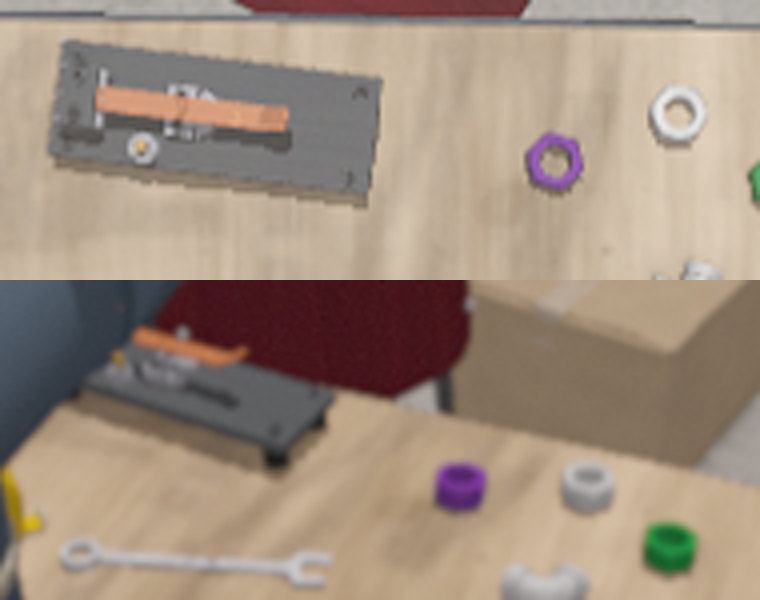

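```bash
cat > fit.py <<'E'
from h import *
from scipy.optimize import least_squares
np.set_printoptions(precision=4,suppress=True)
C={n:cam(n) for n in('scene','top')}
t=lambda x,y:((x+.5)/4-.5+190,(y+.5)/4-.5+165)
s=lambda x,y:((x+.5)/4-.5+205,(y-280+.5)/4-.5+185)
obs=[('top',(128,-40,0),t(66,40)),('top',(-92,-40,0),t(381,79)),('top',(-92,40,0),t(369,192)),('top',(128,40,0),t(51,154)),
('top',(62,28,24),t(142,147)),('scene',(-92,-40,0),s(333,397)),('scene',(-92,40,0),s(271,440)),('scene',(62,28,24),s(118,354)),('scene',(128,40,0),s(80,386))]
def W(p,L):
    c,n=np.cos(p[3]),np.sin(p[3]); L=np.asarray(L)/1000
    return np.array([p[0]+c*L[0]-n*L[1],p[1]+n*L[0]+c*L[1],p[2]+L[2]])
def res(p): return np.concatenate([proj(C[n],W(p,L))[0]-o for n,L,o in obs])
p0=[*onz(C['top'],(245,194),.027)[:2],.027,np.pi/2]
r=least_squares(res,p0,loss='soft_l1'); p=r.x
print(p,np.degrees(p[3])); print(res(p).reshape(-1,2))
print('mid0',W(p,(37.5,0,30)),'tip',W(p,(-33,0,40)))
# finger tip end, triangulated: top-edge mid of end
print('fingerend', tri(C['top'],t(289,118),C['scene'],s(246,350)))
# nut: segment bright region
P,d=tri(C['top'],t(678,114),C['scene'],s(588,470)); print('nut top',P,d, onz(C['top'],t(678,114),.019))
im=C['top']['image'].astype(int); sub=im[180:210,340:380]; 
print('bolt,',onz(C['top'],(417,192),0),'purple',onz(C['top'],t(554,162),.015),'green',onz(C['top'],(384,211),.015))
m=((sub.max(2)-sub.min(2)<22)&(sub.mean(2)>120)).astype(np.uint8)
for row in m: print(''.join('.#'[v] for v in row))
np.save('nest.npy',p)
z=cv2.resize(C['top']['image'][182:206,346:374],None,fx=20,fy=20,interpolation=cv2.INTER_CUBIC); cv2.imwrite('pics/nut.png',z)
E
python3 fit.py
```

```text
[0.4376 0.0518 0.0251 1.4591] 83.6017403609172
[[-0.8279 -0.3386]
 [ 0.5761 -0.1778]
 [-0.1078  0.831 ]
 [-1.1122  0.1997]
 [-0.2956 -0.1737]
 [ 1.5323 -0.3989]
 [ 3.6932  2.2423]
 [ 0.602   1.3098]
 [-8.5961 -3.84  ]]
mid0 [0.4418 0.089  0.0551] tip [0.4339 0.019  0.0651]
fingerend (array([0.4347, 0.0174, 0.0704]), np.float64(1.740564548231198e-05))
nut top [ 0.4456 -0.2444  0.0253] 0.0001348507505233407 [ 0.4463 -0.2454  0.019 ]
bolt, [ 0.4539 -0.4115  0.    ] purple [ 0.4126 -0.1611  0.015 ] green [ 0.3986 -0.3147  0.015 ]
........................................
........................................
........................................
........................................
........................................
........................................
.................###....................
................########................
...............##########...............
..............###########...............
.............#####...#####..............
.............####.....####..............
............####.......####.............
............####.......####.............
............####.......####.............
.............####......###..............
.............#####....####..............
..............###########...............
..............##########................
...............########.................
....................##..................
........................................
........................................
........................................
........................................
........................................
........................................
........................................
........................................
........................................
```

View pics/nut.png

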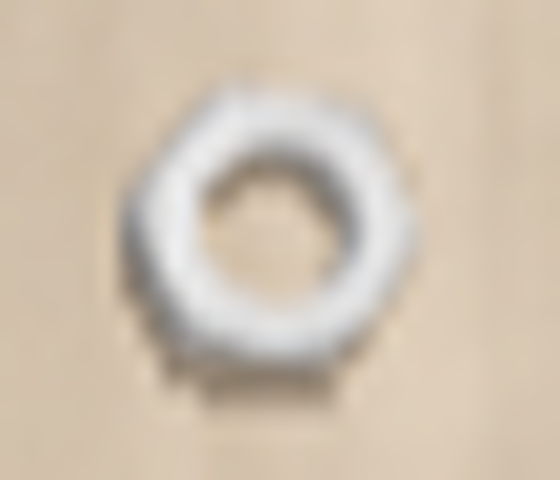

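The nut's corners point left and right at (135,218) and (412,225), tilted about 6°, so it is nearly aligned with the nest already.

Emit:
{"api": "move_arm", "payload": {
  "increments": [
    [0.7, -0.6, 0.1, 0, 0, -0.39, 0],
    [0.7, -0.6, 0.1, 0, 0, -0.39, 0],
    [0.7, -0.6, 0.1, 0, 0, -0.39, 0],
    [0.7, -0.6, 0.1, 0, 0, -0.39, 0],
    [0.7, -0.6, 0.1, 0, 0, -0.39, 0],
    [0.7, -0.6, 0.1, 0, 0, -0.39, 0],
    [0.7, -0.6, 0.1, 0, 0, -0.39, 0],
    [0.7, -0.6, 0.1, 0, 0, -0.39, 0],
    [0.7, -0.6, 0.1, 0, 0, -0.39, 0],
    [0.7, -0.6, 0.1, 0, 0, -0.39, 0]
  ]
}}

```text
time_s: 2.13
position: [0.3073, -0.3841, 0.2037]
tcp_rot: [[0.106, 0.994, 0.0], [0.994, -0.106, -0.0], [-0.0, 0.0, -1.0]]
force: [-0.0, -0.1, -0.2]
opening: 0.321
grasp_force: 0.0
```

```bash
sed -i "s/,('scene',(128,40,0),s(80,386))//; /^z=cv2/d; /^for row/d; /^m=/d" fit.py
cat >> fit.py <<'E'
for q in [('mid',37.5,0,33),('plateclear',-60,0,0)]: print(q[0],W(p,q[1:]))
st=bot.read_state(); print(st['position'],st['tcp_rot'].tolist(),st['force'])
S=C['scene']['image'][170:250,195:315]; cv2.imwrite('pics/s1.png',cv2.resize(S,None,fx=6,fy=6,interpolation=cv2.INTER_CUBIC))
E
python3 fit.py
```

```text
[0.4368 0.052  0.029  1.4563] 83.43987968642527
[[-1.0703 -0.3877]
 [ 0.5384  0.0283]
 [-0.2402  1.1152]
 [-1.4495  0.2249]
 [-0.5671 -0.0832]
 [ 1.3579 -1.283 ]
 [ 3.4116  1.3258]
 [ 0.3354  0.3261]]
mid0 [0.4411 0.0892 0.059 ] tip [0.433  0.0192 0.069 ]
fingerend (array([0.4347, 0.0174, 0.0704]), np.float64(1.740564548231198e-05))
nut top [ 0.4456 -0.2444  0.0253] 0.0001348507505233407 [ 0.4463 -0.2454  0.019 ]
bolt, [ 0.4539 -0.4115  0.    ] purple [ 0.4126 -0.1611  0.015 ] green [ 0.3986 -0.3147  0.015 ]
mid [0.4411 0.0892 0.062 ]
plateclear [ 0.43   -0.0076  0.029 ]
[ 0.3069 -0.3848  0.2037] [[0.11311742403700781, 0.993581609717708, 0.0001822361109064276], [0.9935815286207749, -0.11311732961590434, -0.0004644611618453104], [-0.0004408660066122138, 0.00023360508383748357, -0.9999998755329068]] [ 0.5143 -0.3477  0.1535]
```

View pics/s1.png

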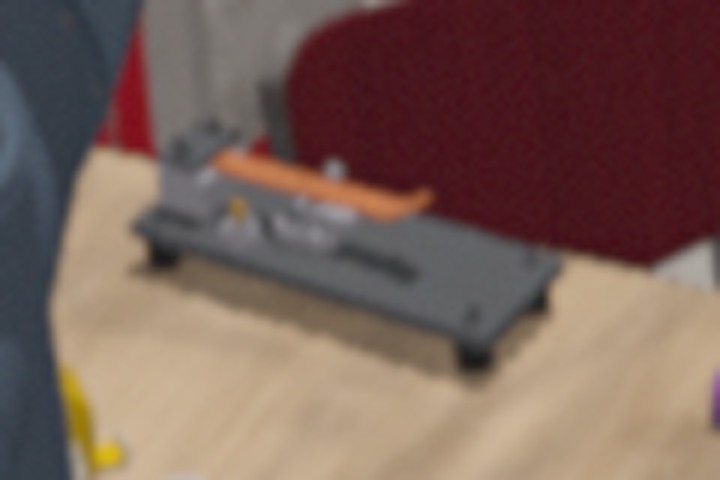

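The clearer scene view shows the plate's near-right corner at (458,332), far-right (561,265) and near-left (137,227), with the stud top at (238,202) and the finger's end at (430,192). I'll refit with these.

```bash
cat > fit2.py <<'E'
exec(open('fit.py').read().split('def res')[0])
u=lambda x,y:((x+.5)/6-.5+195,(y+.5)/6-.5+170)
obs=obs[:5]+[('scene',(-92,-40,0),u(561,265)),('scene',(-92,40,0),u(458,333)),('scene',(62,28,24),u(238,201)),('scene',(128,40,0),u(137,226))]
Lf=lambda a,d,up:(90-d*np.cos(a)-up*np.sin(a),0,26+d*np.sin(a)+up*np.cos(a))
def res(p):
    r=[proj(C[n],W(p,L))[0]-o for n,L,o in obs]
    a=p[4]; tip=W(p,Lf(a,123,10)); 
    r+=[proj(C['top'],tip)[0]-t(289,118),proj(C['scene'],tip)[0]-u(431,191),proj(C['top'],W(p,Lf(a,0,1.5)))[0]-t(98,98)]
    r+=[np.array([p[5],p[6]])*0]
    return np.concatenate(r)
p0=[.437,.052,.029,1.456,.05,0,0]
r=least_squares(res,p0,loss='soft_l1'); p=r.x
print(p[:5],np.degrees(p[3:5])); print(res(p).reshape(-1,2))
print('mid',W(p,Lf(p[4],52.5,3.7)),'heel above plate',Lf(p[4],105,-3)[2],'tip',W(p,Lf(p[4],123,10)),'x-60',W(p,(-60,0,0)),'seat',p[:3])
np.save('nest.npy',p)
E
python3 fit2.py
```

```text
[0.4376 0.0516 0.0272 1.4588 0.0799] [83.5813  4.5797]
[[-0.8858 -0.4878]
 [ 0.6408 -0.2835]
 [-0.0592  0.7701]
 [-1.1874  0.0943]
 [-0.3341 -0.2757]
 [ 1.3717 -0.8401]
 [ 5.18    1.2009]
 [ 0.4771  0.7688]
 [-1.4006 -0.534 ]
 [-0.4335  0.1839]
 [-0.7334  0.0363]
 [ 1.558   0.1228]
 [ 0.      0.    ]]
mid [0.4418 0.0888 0.0611] heel above plate 31.393321128361986 tip [0.4339 0.0184 0.073 ] x-60 [ 0.4309 -0.008   0.0272] seat [0.4376 0.0516 0.0272]
```

Emit:
{"api": "move_arm", "payload": {
  "increments": [
    [1, 0.17, 0.1, 0, 0, 0, 0],
    [1, 0.17, 0.1, 0, 0, 0, 0],
    [1, 0.17, 0.1, 0, 0, 0, 0],
    [1, 0.17, 0.1, 0, 0, 0, 0],
    [1, 0.17, 0.1, 0, 0, 0, 0],
    [1, 0.17, 0.1, 0, 0, 0, 0],
    [1, 0.17, 0.1, 0, 0, 0, 0],
    [1, 0.17, 0.1, 0, 0, 0, 0]
  ]
}}

```text
time_s: 3.0
position: [0.3906, -0.0881, 0.1732]
tcp_rot: [[0.113, 0.994, -0.002], [0.994, -0.113, 0.003], [0.002, -0.002, -1.0]]
force: [0.2, -0.7, -0.2]
opening: 0.007
grasp_force: 0.0
```

Emit:
{"api": "move_arm", "payload": {
  "increments": [
    [0.62, 0.1, 0.1, 0, 0, 0, 0],
    [0.62, 0.1, 0.1, 0, 0, 0, 0],
    [0.62, 0.1, 0.1, 0, 0, 0, 0],
    [0.62, 0.1, 0.1, 0, 0, 0, 0],
    [0.62, 0.1, 0.1, 0, 0, 0, 0],
    [0.62, 0.1, 0.25, 0, 0, 0, 0],
    [0.62, 0.1, 0.25, 0, 0, 0, 0],
    [0.62, 0.1, 0.25, 0, 0, 0, 0]
  ]
}}

```text
time_s: 3.67
position: [0.44, 0.0889, 0.0965]
tcp_rot: [[0.114, 0.993, -0.008], [0.993, -0.114, 0.0], [-0.001, -0.008, -1.0]]
force: [0.1, 0.3, 0.4]
opening: 0.007
grasp_force: 0.0
```

Run:
```python
from h import *
np.set_printoptions(precision=4,suppress=True)
s=bot.read_state(); print(s['position'],s['force'],s['opening'],s['joint_positions'])
a=cam('top')['image'][160:240,190:320]; b=cam('scene')['image'][165:245,195:325]
cv2.imwrite('pics/p1.png',cv2.resize(np.vstack([a,b]),None,fx=3.7,fy=3.7,interpolation=cv2.INTER_CUBIC))
```

```text
[0.44   0.0889 0.0965] [0.0813 0.3387 0.3755] 0.006623875223905068 [ -2.8858  31.2448 113.5929  -0.0109  35.6072   3.6938]
```

View pics/p1.png

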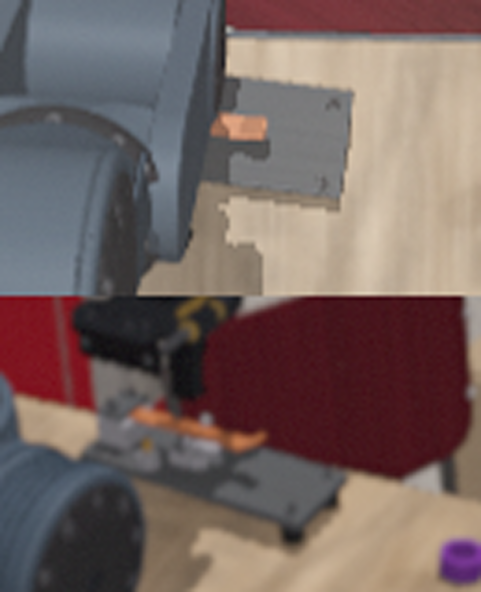

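The closed fingers hang over the bead at about (178,405) in the lower crop, clear of the stud and clamp. Next I come down in small steps, watching the force.

Emit:
{"api": "move_arm", "payload": {
  "increments": [
    [0, 0.006, 0.04, 0, 0, 0, 0],
    [0, 0.006, 0.067, 0, 0, 0, 0],
    [0, 0.006, 0.067, 0, 0, 0, 0],
    [0, 0.006, 0.067, 0, 0, 0, 0]
  ]
}}

```text
time_s: 4.1
position: [0.4443, 0.088, 0.0795]
tcp_rot: [[0.115, 0.993, 0.001], [0.993, -0.115, -0.0], [0.0, 0.001, -1.0]]
force: [1.0, 0.4, -0.4]
opening: 0.004
grasp_force: 0.0
```

Emit:
{"api": "move_arm", "payload": {
  "increments": [
    [0, 0, 0.005, 0, 0, 0, 0],
    [0, 0, 0.005, 0, 0, 0, 0],
    [0, 0, 0.005, 0, 0, 0, 0]
  ]
}}

```text
time_s: 4.35
position: [0.4443, 0.0885, 0.0775]
tcp_rot: [[0.114, 0.994, 0.001], [0.994, -0.114, -0.0], [0.0, 0.001, -1.0]]
force: [0.5, -0.6, 0.0]
opening: 0.007
grasp_force: 0.0
```

Emit:
{"api": "move_arm", "payload": {
  "increments": [
    [0, 0, 0.005, 0, 0, 0, 0],
    [0, 0, 0.005, 0, 0, 0, 0],
    [0, 0, 0.005, 0, 0, 0, 0]
  ]
}}

```text
time_s: 4.6
position: [0.444, 0.0887, 0.0754]
tcp_rot: [[0.113, 0.994, -0.0], [0.994, -0.113, 0.0], [-0.0, -0.0, -1.0]]
force: [0.6, -0.0, 0.1]
opening: 0.007
grasp_force: 0.0
```

Emit:
{"api": "move_arm", "payload": {
  "increments": [
    [0, 0, 0.005, 0, 0, 0, 0],
    [0, 0, 0.005, 0, 0, 0, 0],
    [0, 0, 0.005, 0, 0, 0, 0]
  ]
}}

```text
time_s: 4.85
position: [0.444, 0.0887, 0.0738]
tcp_rot: [[0.113, 0.994, -0.0], [0.994, -0.113, 0.0], [-0.0, -0.0, -1.0]]
force: [-0.1, 0.2, 0.5]
opening: 0.005
grasp_force: 0.0
```

Emit:
{"api": "move_arm", "payload": {
  "increments": [
    [0, 0, 0.005, 0, 0, 0, 0],
    [0, 0, 0.005, 0, 0, 0, 0],
    [0, 0, 0.005, 0, 0, 0, 0]
  ]
}}

```text
time_s: 5.1
position: [0.444, 0.0886, 0.0723]
tcp_rot: [[0.114, 0.994, -0.0], [0.994, -0.114, 0.0], [-0.0, -0.0, -1.0]]
force: [0.4, 0.7, 0.5]
opening: 0.007
grasp_force: 0.0
```

Emit:
{"api": "move_arm", "payload": {
  "increments": [
    [0, 0, 0.004, 0, 0, 0, 0],
    [0, 0, 0.004, 0, 0, 0, 0],
    [0, 0, 0.004, 0, 0, 0, 0]
  ]
}}

```text
time_s: 5.35
position: [0.444, 0.0886, 0.0712]
tcp_rot: [[0.114, 0.994, -0.0], [0.994, -0.114, 0.0], [-0.0, -0.0, -1.0]]
force: [0.1, 0.2, -0.3]
opening: 0.003
grasp_force: 0.0
```

Emit:
{"api": "move_arm", "payload": {
  "increments": [
    [0, 0, 0.004, 0, 0, 0, 0],
    [0, 0, 0.004, 0, 0, 0, 0],
    [0, 0, 0.004, 0, 0, 0, 0]
  ]
}}

```text
time_s: 5.6
position: [0.444, 0.0886, 0.07]
tcp_rot: [[0.114, 0.994, -0.0], [0.994, -0.114, 0.0], [-0.0, -0.0, -1.0]]
force: [-0.1, 0.8, 0.0]
opening: 0.006
grasp_force: 0.0
```

Emit:
{"api": "move_arm", "payload": {
  "increments": [
    [0, 0, 0.004, 0, 0, 0, 0],
    [0, 0, 0.004, 0, 0, 0, 0],
    [0, 0, 0.004, 0, 0, 0, 0]
  ]
}}

```text
time_s: 5.85
position: [0.4442, 0.0886, 0.0689]
tcp_rot: [[0.114, 0.994, 0.0], [0.994, -0.114, -0.0], [-0.0, 0.0, -1.0]]
force: [0.0, -0.5, 2.3]
opening: 0.005
grasp_force: 1.0
```

Emit:
{"api": "move_arm", "payload": {
  "increments": [
    [0, 0, 0.003, 0, 0, 0, 0],
    [0, 0, 0.003, 0, 0, 0, 0],
    [0, 0, 0.003, 0, 0, 0, 0],
    [0, 0, 0.003, 0, 0, 0, 0]
  ]
}}

```text
time_s: 6.18
position: [0.4442, 0.0886, 0.0681]
tcp_rot: [[0.114, 0.994, 0.0], [0.994, -0.114, -0.0], [-0.0, 0.0, -1.0]]
force: [0.2, -0.2, 4.3]
opening: 0.006
grasp_force: 2.2
```

Emit:
{"api": "move_arm", "payload": {
  "increments": [
    [0, 0, 0.003, 0, 0, 0, 0],
    [0, 0, 0.003, 0, 0, 0, 0],
    [0, 0, 0.003, 0, 0, 0, 0],
    [0, 0, 0.003, 0, 0, 0, 0]
  ]
}}

```text
time_s: 6.52
position: [0.4442, 0.0886, 0.0674]
tcp_rot: [[0.113, 0.994, 0.001], [0.994, -0.113, -0.0], [-0.0, 0.001, -1.0]]
force: [-0.9, -1.1, 7.3]
opening: 0.002
grasp_force: 3.4
```

Run:
```python
from h import *
F=[];Z=[]
for i in range(3):
    cam('top'); s=bot.read_state(); F.append(s['force'][2]); Z.append(s['position'][2])
print(F,Z,s['time_s'])
```

```text
[np.float64(6.072888920073651), np.float64(7.113413734376135), np.float64(6.537004502782374)] [np.float64(0.06737263415970003), np.float64(0.06738048853690917), np.float64(0.06735987174139685)] 6.6667
```

Emit:
{"api": "move_arm", "payload": {
  "increments": [
    [0, 0, -0.13, 0, 0, 0, 0],
    [0, 0, -0.13, 0, 0, 0, 0],
    [-0.33, 0, -0.13, 0, 0, 0, 0],
    [-0.33, 0, -0.13, 0, 0, 0, 0],
    [-0.33, 0, -0.13, 0, 0, 0, 0],
    [-0.33, 0, -0.1, 0, 0, 0, 0],
    [-0.33, 0, 0.05, 0, 0, 0, 0],
    [-0.33, 0, 0.077, 0, 0, 0, 0],
    [-0.33, 0, 0.077, 0, 0, 0, 0],
    [-0.33, 0, 0.077, 0, 0, 0, 0]
  ]
}}

```text
time_s: 7.5
position: [0.4323, -0.0096, 0.0434]
tcp_rot: [[0.114, 0.994, -0.002], [0.994, -0.114, 0.001], [0.0, -0.002, -1.0]]
force: [0.3, -0.2, 0.0]
opening: 0.007
grasp_force: 0.0
```

Emit:
{"api": "move_arm", "payload": {
  "increments": [
    [0, 0, 0.007, 0, 0, 0, 0],
    [0, 0, 0.007, 0, 0, 0, 0],
    [0, 0, 0.007, 0, 0, 0, 0]
  ]
}}

```text
time_s: 7.75
position: [0.4336, -0.0097, 0.0429]
tcp_rot: [[0.113, 0.994, 0.002], [0.994, -0.113, -0.001], [-0.0, 0.002, -1.0]]
force: [0.1, -0.2, 0.3]
opening: 0.003
grasp_force: 0.0
```

Emit:
{"api": "move_arm", "payload": {
  "increments": [
    [0, 0, 0.004, 0, 0, 0, 0],
    [0, 0, 0.004, 0, 0, 0, 0],
    [0, 0, 0.004, 0, 0, 0, 0]
  ]
}}

```text
time_s: 8.0
position: [0.4331, -0.0097, 0.0411]
tcp_rot: [[0.113, 0.994, 0.001], [0.994, -0.113, -0.0], [-0.0, 0.001, -1.0]]
force: [-0.2, -0.8, 0.7]
opening: 0.002
grasp_force: 0.0
```

Emit:
{"api": "move_arm", "payload": {
  "increments": [
    [0, 0, 0.004, 0, 0, 0, 0],
    [0, 0, 0.004, 0, 0, 0, 0],
    [0, 0, 0.004, 0, 0, 0, 0]
  ]
}}

```text
time_s: 8.25
position: [0.4328, -0.0097, 0.0394]
tcp_rot: [[0.114, 0.994, -0.0], [0.994, -0.114, 0.0], [0.0, -0.0, -1.0]]
force: [1.0, 0.9, 0.4]
opening: 0.009
grasp_force: 0.0
```

Emit:
{"api": "move_arm", "payload": {
  "increments": [
    [0, 0, 0.002, 0, 0, 0, 0],
    [0, 0, 0.002, 0, 0, 0, 0],
    [0, 0, 0.002, 0, 0, 0, 0]
  ]
}}

```text
time_s: 8.5
position: [0.4328, -0.0097, 0.0392]
tcp_rot: [[0.114, 0.994, 0.0], [0.994, -0.114, -0.0], [-0.0, 0.0, -1.0]]
force: [-0.9, 0.1, 5.2]
opening: 0.005
grasp_force: 2.5
```

Emit:
{"api": "move_arm", "payload": {
  "increments": [
    [0, 0, 0.002, 0, 0, 0, 0],
    [0, 0, 0.002, 0, 0, 0, 0],
    [0, 0, 0.002, 0, 0, 0, 0]
  ]
}}

```text
time_s: 8.75
position: [0.4328, -0.0097, 0.0391]
tcp_rot: [[0.113, 0.994, 0.001], [0.994, -0.113, -0.0], [-0.0, 0.001, -1.0]]
force: [-0.8, 0.3, 11.1]
opening: 0.004
grasp_force: 5.8
```

Emit:
{"api": "move_arm", "payload": {
  "increments": [
    [0, 0, 0.002, 0, 0, 0, 0],
    [0, 0, 0.002, 0, 0, 0, 0],
    [0, 0, 0.002, 0, 0, 0, 0]
  ]
}}

```text
time_s: 9.0
position: [0.4328, -0.0097, 0.0391]
tcp_rot: [[0.113, 0.994, 0.001], [0.994, -0.113, -0.0], [-0.0, 0.001, -1.0]]
force: [-2.8, -0.2, 17.9]
opening: 0.008
grasp_force: 9.1
```

Emit:
{"api": "move_arm", "payload": {
  "increments": [
    [0, 0, -0.23, 0, 0, 0, 0],
    [0, 0, -0.23, 0, 0, 0, 0],
    [0, 0, -0.23, 0, 0, 0, 0],
    [0.24, 0, -0.23, 0, 0, 0, 0],
    [0.24, 0, -0.23, 0, 0, 0, 0],
    [0.24, 0, -0.23, 0, 0, 0, 0],
    [0.24, 0, -0.16, 0, 0, 0, 0],
    [0.24, 0, -0.135, 0, 0, 0, 0],
    [0.24, 0, -0.135, 0, 0, 0, 0],
    [0.24, 0, -0.135, 0, 0, 0, 0]
  ]
}}

```text
time_s: 9.83
position: [0.4403, 0.0615, 0.0776]
tcp_rot: [[0.114, 0.993, -0.002], [0.993, -0.114, 0.0], [-0.0, -0.002, -1.0]]
force: [-0.1, -0.6, 0.3]
opening: 0.008
grasp_force: 0.0
```

Emit:
{"api": "move_arm", "payload": {
  "increments": [
    [0, 0, 0.006, 0, 0, 0, 0],
    [0, 0, 0.006, 0, 0, 0, 0],
    [0, 0, 0.006, 0, 0, 0, 0]
  ]
}}

```text
time_s: 10.08
position: [0.4412, 0.0615, 0.0767]
tcp_rot: [[0.114, 0.993, 0.001], [0.993, -0.114, -0.0], [-0.0, 0.001, -1.0]]
force: [-0.1, -0.2, 0.3]
opening: 0.009
grasp_force: 0.0
```

Emit:
{"api": "move_arm", "payload": {
  "increments": [
    [0, 0, 0.006, 0, 0, 0, 0],
    [0, 0, 0.006, 0, 0, 0, 0],
    [0, 0, 0.006, 0, 0, 0, 0]
  ]
}}

```text
time_s: 10.33
position: [0.4411, 0.0617, 0.0747]
tcp_rot: [[0.114, 0.994, 0.0], [0.994, -0.114, -0.0], [-0.0, 0.0, -1.0]]
force: [0.6, -1.4, 0.9]
opening: 0.007
grasp_force: 0.0
```

Emit:
{"api": "move_arm", "payload": {
  "increments": [
    [0, 0, 0.006, 0, 0, 0, 0],
    [0, 0, 0.006, 0, 0, 0, 0],
    [0, 0, 0.006, 0, 0, 0, 0]
  ]
}}

```text
time_s: 10.58
position: [0.4409, 0.0618, 0.0727]
tcp_rot: [[0.114, 0.994, -0.0], [0.994, -0.114, 0.0], [0.0, -0.0, -1.0]]
force: [0.5, 0.4, -0.0]
opening: 0.004
grasp_force: 0.0
```

Emit:
{"api": "move_arm", "payload": {
  "increments": [
    [0, 0, 0.006, 0, 0, 0, 0],
    [0, 0, 0.006, 0, 0, 0, 0],
    [0, 0, 0.006, 0, 0, 0, 0]
  ]
}}

```text
time_s: 10.83
position: [0.4409, 0.0618, 0.0708]
tcp_rot: [[0.113, 0.994, -0.0], [0.994, -0.113, 0.0], [0.0, -0.0, -1.0]]
force: [-0.1, -0.6, -0.2]
opening: 0.006
grasp_force: 0.0
```

Emit:
{"api": "move_arm", "payload": {
  "increments": [
    [0, 0, 0.005, 0, 0, 0, 0],
    [0, 0, 0.005, 0, 0, 0, 0],
    [0, 0, 0.005, 0, 0, 0, 0]
  ]
}}

```text
time_s: 11.08
position: [0.441, 0.0618, 0.0694]
tcp_rot: [[0.114, 0.994, -0.0], [0.994, -0.114, 0.0], [-0.0, -0.0, -1.0]]
force: [-0.7, 0.5, -1.0]
opening: 0.002
grasp_force: 0.0
```

Emit:
{"api": "move_arm", "payload": {
  "increments": [
    [0, 0, 0.005, 0, 0, 0, 0],
    [0, 0, 0.005, 0, 0, 0, 0],
    [0, 0, 0.005, 0, 0, 0, 0]
  ]
}}

```text
time_s: 11.33
position: [0.441, 0.0618, 0.0679]
tcp_rot: [[0.114, 0.994, 0.0], [0.994, -0.114, 0.0], [0.0, 0.0, -1.0]]
force: [-0.3, -0.2, -0.1]
opening: 0.009
grasp_force: 0.0
```

Emit:
{"api": "move_arm", "payload": {
  "increments": [
    [0, 0, 0.004, 0, 0, 0, 0],
    [0, 0, 0.004, 0, 0, 0, 0],
    [0, 0, 0.004, 0, 0, 0, 0]
  ]
}}

```text
time_s: 11.58
position: [0.4411, 0.0618, 0.0668]
tcp_rot: [[0.114, 0.994, 0.0], [0.994, -0.114, -0.0], [-0.0, 0.0, -1.0]]
force: [-0.3, -0.1, 1.6]
opening: 0.006
grasp_force: 0.8
```

Emit:
{"api": "move_arm", "payload": {
  "increments": [
    [0, 0, -0.03, 0, 0, 0, 0],
    [0, 0, -0.03, 0, 0, 0, 0],
    [0.09, 0, -0.03, 0, 0, 0, 0],
    [0.09, 0, -0.03, 0, 0, 0, 0],
    [0.09, 0, -0.01, 0, 0, 0, 0],
    [0.09, 0, -0.006, 0, 0, 0, 0],
    [0.09, 0, -0.006, 0, 0, 0, 0],
    [0.09, 0, -0.006, 0, 0, 0, 0]
  ]
}}

```text
time_s: 12.25
position: [0.4443, 0.0884, 0.0686]
tcp_rot: [[0.115, 0.993, 0.0], [0.993, -0.115, 0.0], [0.0, 0.0, -1.0]]
force: [-0.4, 2.4, 3.2]
opening: 0.001
grasp_force: 1.5
```

Emit:
{"api": "move_arm", "payload": {
  "increments": [
    [0, 0, 0.004, 0, 0, 0, 0],
    [0, 0, 0.008, 0, 0, 0, 0],
    [0, 0, 0.008, 0, 0, 0, 0],
    [0, 0, 0.008, 0, 0, 0, 0]
  ]
}}

```text
time_s: 12.58
position: [0.4444, 0.0884, 0.0667]
tcp_rot: [[0.114, 0.993, 0.001], [0.993, -0.114, 0.0], [0.0, 0.001, -1.0]]
force: [0.8, 2.0, 8.7]
opening: 0.003
grasp_force: 4.4
```

Emit:
{"api": "move_arm", "payload": {
  "increments": [
    [0, 0, 0.003, 0, 0, 0, 0],
    [0, 0, 0.006, 0, 0, 0, 0],
    [0, 0, 0.006, 0, 0, 0, 0],
    [0, 0, 0.006, 0, 0, 0, 0]
  ]
}}

```text
time_s: 12.92
position: [0.4445, 0.0884, 0.0653]
tcp_rot: [[0.114, 0.993, 0.002], [0.993, -0.114, -0.0], [0.0, 0.002, -1.0]]
force: [-0.9, 2.6, 13.6]
opening: 0.006
grasp_force: 6.6
```

Emit:
{"api": "move_arm", "payload": {
  "increments": [
    [0, 0, 0.004, 0, 0, 0, 0],
    [0, 0, 0.004, 0, 0, 0, 0],
    [0, 0, 0.004, 0, 0, 0, 0]
  ]
}}

```text
time_s: 13.17
position: [0.4446, 0.0884, 0.0644]
tcp_rot: [[0.114, 0.993, 0.002], [0.993, -0.114, -0.0], [0.0, 0.002, -1.0]]
force: [-0.8, 1.8, 15.9]
opening: 0.009
grasp_force: 8.0
```

Emit:
{"api": "move_arm", "payload": {
  "increments": [
    [0, 0, 0.003, 0, 0, 0, 0],
    [0, 0, 0.003, 0, 0, 0, 0],
    [0, 0, 0.003, 0, 0, 0, 0]
  ]
}}

```text
time_s: 13.42
position: [0.4446, 0.0884, 0.0636]
tcp_rot: [[0.114, 0.993, 0.002], [0.993, -0.114, -0.0], [0.0, 0.002, -1.0]]
force: [-1.0, 2.8, 17.2]
opening: 0.008
grasp_force: 8.2
```

Emit:
{"api": "move_arm", "payload": {
  "increments": [
    [0, 0, 0.003, 0, 0, 0, 0],
    [0, 0, 0.003, 0, 0, 0, 0],
    [0, 0, 0.003, 0, 0, 0, 0]
  ]
}}

```text
time_s: 13.67
position: [0.4446, 0.0884, 0.0627]
tcp_rot: [[0.114, 0.993, 0.002], [0.993, -0.114, -0.0], [0.0, 0.002, -1.0]]
force: [-1.7, 1.9, 16.9]
opening: 0.001
grasp_force: 8.3
```

Emit:
{"api": "move_arm", "payload": {
  "increments": [
    [0, 0, 0.003, 0, 0, 0, 0],
    [0, 0, 0.003, 0, 0, 0, 0],
    [0, 0, 0.003, 0, 0, 0, 0]
  ]
}}

```text
time_s: 13.92
position: [0.4446, 0.0884, 0.0618]
tcp_rot: [[0.114, 0.993, 0.002], [0.993, -0.114, -0.0], [0.0, 0.002, -1.0]]
force: [-1.0, 2.0, 16.7]
opening: 0.006
grasp_force: 8.3
```

Emit:
{"api": "move_arm", "payload": {
  "increments": [
    [0, 0, 0.003, 0, 0, 0, 0],
    [0, 0, 0.003, 0, 0, 0, 0],
    [0, 0, 0.003, 0, 0, 0, 0]
  ]
}}

```text
time_s: 14.17
position: [0.4446, 0.0884, 0.0609]
tcp_rot: [[0.114, 0.993, 0.002], [0.993, -0.114, 0.0], [0.0, 0.002, -1.0]]
force: [-0.8, 2.6, 16.4]
opening: 0.005
grasp_force: 8.4
```

Emit:
{"api": "move_arm", "payload": {
  "increments": [
    [0, 0, 0.003, 0, 0, 0, 0],
    [0, 0, 0.003, 0, 0, 0, 0],
    [0, 0, 0.003, 0, 0, 0, 0]
  ]
}}

```text
time_s: 14.42
position: [0.4446, 0.0885, 0.06]
tcp_rot: [[0.114, 0.993, 0.002], [0.993, -0.114, 0.0], [0.0, 0.002, -1.0]]
force: [-1.3, 1.9, 16.8]
opening: 0.004
grasp_force: 8.4
```

Emit:
{"api": "move_arm", "payload": {
  "increments": [
    [0, 0, 0.003, 0, 0, 0, 0],
    [0, 0, 0.003, 0, 0, 0, 0],
    [0, 0, 0.003, 0, 0, 0, 0]
  ]
}}

```text
time_s: 14.67
position: [0.4446, 0.0886, 0.0592]
tcp_rot: [[0.114, 0.993, 0.002], [0.993, -0.114, 0.0], [0.0, 0.002, -1.0]]
force: [-0.6, 3.3, 17.5]
opening: 0.008
grasp_force: 8.5
```

Emit:
{"api": "move_arm", "payload": {
  "increments": [
    [0, 0, -0.008, 0, 0, 0, 0],
    [0, 0, -0.008, 0, 0, 0, 0],
    [0, 0, -0.008, 0, 0, 0, 0],
    [0, 0, -0.008, 0, 0, 0, 0]
  ]
}}

```text
time_s: 15.0
position: [0.4445, 0.0885, 0.061]
tcp_rot: [[0.114, 0.993, 0.001], [0.993, -0.114, 0.0], [0.0, 0.001, -1.0]]
force: [0.4, 3.0, 11.0]
opening: 0.001
grasp_force: 5.4
```

Emit:
{"api": "move_arm", "payload": {
  "increments": [
    [0, 0, -0.006, 0, 0, 0, 0],
    [0, 0, -0.006, 0, 0, 0, 0],
    [0, 0, -0.006, 0, 0, 0, 0],
    [0, 0, -0.006, 0, 0, 0, 0]
  ]
}}

```text
time_s: 15.33
position: [0.4444, 0.0884, 0.0624]
tcp_rot: [[0.114, 0.993, 0.001], [0.993, -0.114, 0.0], [0.0, 0.001, -1.0]]
force: [0.4, 2.6, 6.2]
opening: 0.002
grasp_force: 3.1
```

Emit:
{"api": "move_arm", "payload": {
  "increments": [
    [0, 0, -0.004, 0, 0, 0, 0],
    [0, 0, -0.004, 0, 0, 0, 0],
    [0, 0, -0.004, 0, 0, 0, 0],
    [0, 0, -0.004, 0, 0, 0, 0]
  ]
}}

```text
time_s: 15.67
position: [0.4443, 0.0884, 0.0632]
tcp_rot: [[0.114, 0.994, 0.0], [0.994, -0.114, -0.0], [-0.0, 0.0, -1.0]]
force: [0.7, 1.9, 2.7]
opening: 0.007
grasp_force: 1.8
```

Emit:
{"api": "move_arm", "payload": {
  "increments": [
    [0, 0, -0.004, 0, 0, 0, 0],
    [0, 0, -0.004, 0, 0, 0, 0],
    [0, 0, -0.004, 0, 0, 0, 0],
    [0, 0, -0.004, 0, 0, 0, 0]
  ]
}}

```text
time_s: 16.0
position: [0.4437, 0.0884, 0.0641]
tcp_rot: [[0.113, 0.994, -0.001], [0.994, -0.113, -0.0], [-0.0, -0.001, -1.0]]
force: [0.0, -0.6, 0.8]
opening: 0.006
grasp_force: 0.3
```

Emit:
{"api": "move_arm", "payload": {
  "increments": [
    [0, 0, -0.03, 0, 0, 0, 0],
    [0, 0, -0.03, 0, 0, 0, 0],
    [-0.09, 0, -0.03, 0, 0, 0, 0],
    [-0.09, 0, -0.03, 0, 0, 0, 0],
    [-0.09, 0, -0.01, 0, 0, 0, 0],
    [-0.09, 0, 0.006, 0, 0, 0, 0],
    [-0.09, 0, 0.006, 0, 0, 0, 0],
    [-0.09, 0, 0.006, 0, 0, 0, 0]
  ]
}}

```text
time_s: 16.67
position: [0.4405, 0.0623, 0.062]
tcp_rot: [[0.113, 0.994, -0.001], [0.994, -0.113, 0.0], [0.0, -0.001, -1.0]]
force: [0.4, 0.2, 0.9]
opening: 0.002
grasp_force: 0.0
```

Emit:
{"api": "move_arm", "payload": {
  "increments": [
    [0, 0, 0.003, 0, 0, 0, 0],
    [0, 0, 0.003, 0, 0, 0, 0],
    [0, 0, 0.003, 0, 0, 0, 0]
  ]
}}

```text
time_s: 16.92
position: [0.441, 0.0621, 0.0616]
tcp_rot: [[0.113, 0.994, 0.0], [0.994, -0.113, 0.0], [0.0, 0.0, -1.0]]
force: [-0.9, 0.1, 0.6]
opening: 0.006
grasp_force: 0.0
```

Emit:
{"api": "move_arm", "payload": {
  "increments": [
    [0, 0, 0.003, 0, 0, 0, 0],
    [0, 0, 0.003, 0, 0, 0, 0],
    [0, 0, 0.003, 0, 0, 0, 0]
  ]
}}

```text
time_s: 17.17
position: [0.441, 0.0618, 0.0608]
tcp_rot: [[0.113, 0.994, 0.0], [0.994, -0.113, 0.0], [0.0, 0.0, -1.0]]
force: [-0.5, -0.3, 0.3]
opening: 0.006
grasp_force: 0.0
```

Emit:
{"api": "move_arm", "payload": {
  "increments": [
    [0, 0, 0.003, 0, 0, 0, 0],
    [0, 0, 0.003, 0, 0, 0, 0],
    [0, 0, 0.003, 0, 0, 0, 0]
  ]
}}

```text
time_s: 17.42
position: [0.4411, 0.0618, 0.0599]
tcp_rot: [[0.114, 0.994, 0.0], [0.994, -0.114, 0.0], [0.0, 0.0, -1.0]]
force: [-0.5, 1.2, 0.4]
opening: 0.005
grasp_force: 0.6
```

Emit:
{"api": "move_arm", "payload": {
  "increments": [
    [0, 0, 0.003, 0, 0, 0, 0],
    [0, 0, 0.003, 0, 0, 0, 0],
    [0, 0, 0.003, 0, 0, 0, 0]
  ]
}}

```text
time_s: 17.67
position: [0.4411, 0.0619, 0.059]
tcp_rot: [[0.114, 0.994, 0.0], [0.994, -0.114, 0.0], [0.0, 0.0, -1.0]]
force: [-0.3, 0.4, 3.7]
opening: 0.002
grasp_force: 1.3
```

The heel probe agrees with the bead reading: it stands free about 13.6 mm above the plate. Now the nut.

Emit:
{"api": "move_arm", "payload": {
  "increments": [
    [0, 0, -0.34, 0, 0, 0, 0],
    [0, 0, -0.34, 0, 0, 0, 0.3],
    [-0.3, 0.04, -0.34, 0, 0, 0, 0.65],
    [-0.7, 0.13, -0.34, 0, 0, 0, 0.65],
    [-0.7, 0.13, -0.34, 0, 0, 0, 0.65],
    [-0.7, 0.13, -0.34, 0, 0, 0, 0.65],
    [-0.7, 0.13, -0.34, 0, 0, 0, 0.65],
    [-0.7, 0.13, -0.34, 0, 0, 0, 0.65],
    [-0.7, 0.13, -0.34, 0, 0, 0, 0.65]
  ]
}}

```text
time_s: 18.42
position: [0.4566, -0.1545, 0.1611]
tcp_rot: [[0.118, 0.993, 0.002], [0.993, -0.118, -0.001], [-0.001, 0.002, -1.0]]
force: [-0.7, 0.5, 0.3]
opening: 0.524
grasp_force: 0.0
```

Emit:
{"api": "move_arm", "payload": {
  "increments": [
    [-0.315, 0, 0, 0, 0, 0, 0.65],
    [-0.315, 0, 0.2, 0, 0, 0, 0.65],
    [-0.315, 0, 0.3, 0, 0, 0, 0.65],
    [-0.315, 0, 0.35, 0, 0, 0, 0.65],
    [-0.315, 0, 0.35, 0, 0, 0, 0.65],
    [-0.315, 0, 0.35, 0, 0, 0, 0.65],
    [-0.315, 0, 0.35, 0, 0, 0, 0.65]
  ]
}}

```text
time_s: 19.0
position: [0.4452, -0.2435, 0.057]
tcp_rot: [[0.112, 0.994, -0.0], [0.994, -0.112, 0.001], [0.001, -0.0, -1.0]]
force: [1.4, -0.4, 0.5]
opening: 0.649
grasp_force: 0.0
```

Run:
```python
from h import *
np.set_printoptions(precision=4,suppress=True)
s=bot.read_state(); print(s['position'],s['force'],s['opening'],s['time_s'])
c=cam('scene'); b=c['image'][195:275,240:380]
print(proj(c,[s['position']+[0,0,-.011],[.4463,-.2454,.019]]))
cv2.imwrite('pics/n1.png',cv2.resize(b,None,fx=5,fy=5,interpolation=cv2.INTER_CUBIC))
```

```text
[ 0.4452 -0.2435  0.057 ] [ 1.4434 -0.3534  0.5279] 0.6494751378827935 19.0
[[351.8103 226.2122]
 [351.8361 233.8643]]
```

View pics/n1.png

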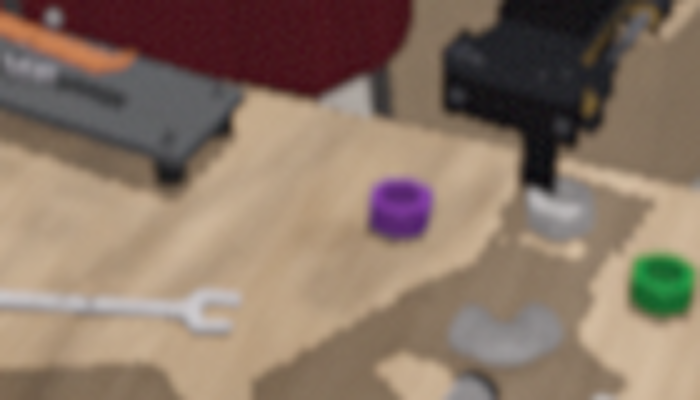

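The near finger at about (540,185) straddles the nut at (560,203), and the projected centre agrees with it at (559,194). Descend and grip.

Emit:
{"api": "move_arm", "payload": {
  "increments": [
    [-0.006, 0.004, 0.08, 0, 0, 0, 0.65],
    [-0.006, 0.004, 0.138, 0, 0, 0, 0.65],
    [-0.006, 0.004, 0.138, 0, 0, 0, 0.65],
    [-0.006, 0.004, 0.138, 0, 0, 0, 0.65]
  ]
}}

```text
time_s: 19.38
position: [0.4469, -0.2465, 0.0165]
tcp_rot: [[0.112, 0.994, 0.002], [0.994, -0.112, -0.001], [-0.001, 0.002, -1.0]]
force: [0.1, -0.5, 0.6]
opening: 0.648
grasp_force: 0.0
```

Emit:
{"api": "move_arm", "payload": {
  "increments": [
    [0, 0, 0, 0, 0, 0, 0.3],
    [0, 0, 0, 0, 0, 0, 0.3],
    [0, 0, 0, 0, 0, 0, 0.3],
    [0, 0, 0, 0, 0, 0, 0.3],
    [0, 0, 0, 0, 0, 0, 0.3],
    [0, 0, 0, 0, 0, 0, 0.3]
  ]
}}

```text
time_s: 19.88
position: [0.4467, -0.2474, 0.0154]
tcp_rot: [[0.114, 0.993, 0.001], [0.993, -0.114, -0.001], [-0.001, 0.001, -1.0]]
force: [0.7, 2.1, 7.2]
opening: 0.403
grasp_force: 30.0
```

Emit:
{"api": "move_arm", "payload": {
  "increments": [
    [0, 0, -0.1, 0, 0, 0, 0.3],
    [0, 0, -0.25, 0, 0, 0, 0.3],
    [0.1, -0.02, -0.25, 0, 0, 0, 0.3],
    [0.2, -0.04, -0.25, 0, 0, 0, 0.3],
    [0.32, -0.06, -0.25, 0, 0, 0, 0.3],
    [0.44, -0.08, -0.25, 0, 0, 0, 0.3],
    [0.56, -0.1, -0.25, 0, 0, 0, 0.3],
    [0.68, -0.12, -0.25, 0, 0, 0, 0.3],
    [0.787, -0.143, -0.25, 0, 0, 0, 0.3],
    [0.787, -0.143, -0.25, 0, 0, 0, 0.3]
  ]
}}

```text
time_s: 20.72
position: [0.4267, -0.0024, 0.0893]
tcp_rot: [[0.108, 0.994, -0.006], [0.994, -0.108, 0.002], [0.002, -0.006, -1.0]]
force: [0.4, 0.0, -1.3]
opening: 0.402
grasp_force: 30.0
```

Emit:
{"api": "move_arm", "payload": {
  "increments": [
    [0, 0, 0.08, 0, 0, 0, 0.3],
    [0, 0, 0.137, 0, 0, 0, 0.3],
    [0, 0, 0.137, 0, 0, 0, 0.3],
    [0, 0, 0.137, 0, 0, 0, 0.3],
    [0, 0, 0.137, 0, 0, 0, 0.3]
  ]
}}

```text
time_s: 21.13
position: [0.4306, -0.0081, 0.0488]
tcp_rot: [[0.114, 0.993, 0.0], [0.993, -0.114, -0.0], [-0.0, 0.0, -1.0]]
force: [-0.5, -0.4, -0.8]
opening: 0.403
grasp_force: 30.0
```

Run:
```python
from h import *
np.set_printoptions(precision=4,suppress=True)
s=bot.read_state(); print(s['position'],s['force'],s['opening'],s['time_s'])
p=np.load('nest.npy')[:4]; R=np.array([[np.cos(p[3]),-np.sin(p[3])],[np.sin(p[3]),np.cos(p[3])]])
print('nest xy',R.T@(s['position'][:2]-p[:2]))
a=cam('top')['image'][160:240,190:320]; b=cam('scene')['image'][165:245,195:325]
cv2.imwrite('pics/p2.png',cv2.resize(np.vstack([a,b]),None,fx=3.7,fy=3.7,interpolation=cv2.INTER_CUBIC))
```

```text
[ 0.4306 -0.0081  0.0488] [-0.5051 -0.3998 -0.7763] 0.40305875767508903 21.1333
nest xy [-0.0602  0.0004]
```

View pics/p2.png

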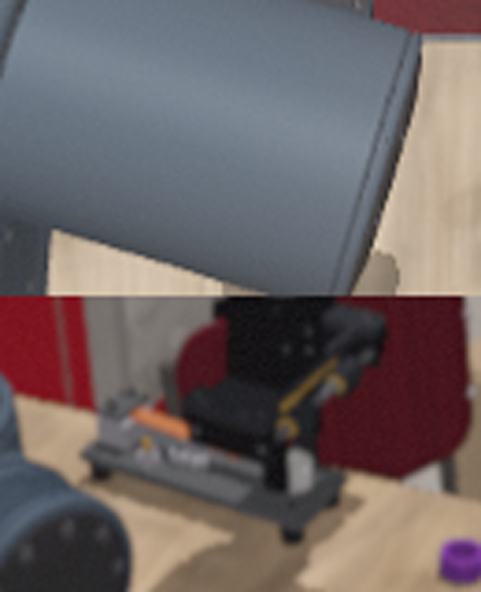

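The gripper holds the nut, light grey at (300,465), over the entry end of the plate. Lower it to contact.

Emit:
{"api": "move_arm", "payload": {
  "increments": [
    [0, 0, 0.011, 0, 0, 0, 0.3],
    [0, 0, 0.011, 0, 0, 0, 0.3],
    [0, 0, 0.011, 0, 0, 0, 0.3]
  ]
}}

```text
time_s: 21.48
position: [0.4305, -0.0078, 0.0454]
tcp_rot: [[0.114, 0.994, 0.0], [0.994, -0.114, -0.0], [-0.0, 0.0, -1.0]]
force: [-0.9, 0.2, -0.9]
opening: 0.404
grasp_force: 30.0
```

Emit:
{"api": "move_arm", "payload": {
  "increments": [
    [0, 0, 0.003, 0, 0, 0, 0.3],
    [0, 0, 0.003, 0, 0, 0, 0.3],
    [0, 0, 0.003, 0, 0, 0, 0.3]
  ]
}}

```text
time_s: 21.73
position: [0.4304, -0.0076, 0.0443]
tcp_rot: [[0.113, 0.994, -0.0], [0.994, -0.113, -0.0], [-0.0, -0.0, -1.0]]
force: [-0.3, -0.1, -1.6]
opening: 0.403
grasp_force: 30.0
```

Emit:
{"api": "move_arm", "payload": {
  "increments": [
    [0, 0, 0.003, 0, 0, 0, 0.3],
    [0, 0, 0.003, 0, 0, 0, 0.3],
    [0, 0, 0.003, 0, 0, 0, 0.3]
  ]
}}

```text
time_s: 21.98
position: [0.4303, -0.0076, 0.0433]
tcp_rot: [[0.113, 0.994, -0.0], [0.994, -0.113, 0.0], [0.0, -0.0, -1.0]]
force: [0.6, -0.7, -1.1]
opening: 0.405
grasp_force: 30.0
```

Emit:
{"api": "move_arm", "payload": {
  "increments": [
    [0, 0, 0.002, 0, 0, 0, 0.3],
    [0, 0, 0.002, 0, 0, 0, 0.3],
    [0, 0, 0.002, 0, 0, 0, 0.3]
  ]
}}

```text
time_s: 22.23
position: [0.4303, -0.0076, 0.0432]
tcp_rot: [[0.113, 0.994, 0.0], [0.994, -0.113, -0.0], [-0.0, 0.0, -1.0]]
force: [-1.2, 0.4, 5.1]
opening: 0.403
grasp_force: 30.0
```

Emit:
{"api": "move_arm", "payload": {
  "increments": [
    [0.02, 0, 0, 0, 0, 0, 0.3],
    [0.04, 0, 0, 0, 0, 0, 0.3],
    [0.06, 0, 0, 0, 0, 0, 0.3],
    [0.06, 0, 0, 0, 0, 0, 0.3]
  ]
}}

```text
time_s: 22.57
position: [0.4334, 0.0107, 0.0432]
tcp_rot: [[0.113, 0.994, 0.002], [0.994, -0.113, -0.0], [-0.0, 0.002, -1.0]]
force: [0.9, 1.8, 6.0]
opening: 0.401
grasp_force: 30.0
```

Emit:
{"api": "move_arm", "payload": {
  "increments": [
    [0.01, 0, 0, 0, 0, 0, 0.3],
    [0.02, 0, 0, 0, 0, 0, 0.3],
    [0.03, 0, 0, 0, 0, 0, 0.3],
    [0.03, 0, 0, 0, 0, 0, 0.3]
  ]
}}

```text
time_s: 22.9
position: [0.4345, 0.0179, 0.0432]
tcp_rot: [[0.111, 0.994, 0.002], [0.994, -0.111, -0.002], [-0.002, 0.003, -1.0]]
force: [-1.9, -9.0, 6.7]
opening: 0.405
grasp_force: 30.0
```

Emit:
{"api": "move_arm", "payload": {
  "increments": [
    [0.01, 0, 0, 0, 0, 0, 0.3],
    [0.02, 0, 0, 0, 0, 0, 0.3],
    [0.03, 0, 0, 0, 0, 0, 0.3],
    [0.03, 0, 0, 0, 0, 0, 0.3]
  ]
}}

```text
time_s: 23.23
position: [0.4357, 0.0273, 0.0432]
tcp_rot: [[0.112, 0.994, 0.003], [0.994, -0.112, -0.002], [-0.001, 0.003, -1.0]]
force: [-0.6, -5.9, 5.2]
opening: 0.409
grasp_force: 30.0
```

Emit:
{"api": "move_arm", "payload": {
  "increments": [
    [0.01, 0, 0, 0, 0, 0, 0.3],
    [0.02, 0, 0, 0, 0, 0, 0.3],
    [0.03, 0, 0, 0, 0, 0, 0.3],
    [0.03, 0, 0, 0, 0, 0, 0.3]
  ]
}}

```text
time_s: 23.57
position: [0.4367, 0.0363, 0.0432]
tcp_rot: [[0.112, 0.994, 0.002], [0.994, -0.112, -0.001], [-0.001, 0.003, -1.0]]
force: [0.2, -5.7, 5.8]
opening: 0.402
grasp_force: 30.0
```

Emit:
{"api": "move_arm", "payload": {
  "increments": [
    [0.01, 0, 0, 0, 0, 0, 0.3],
    [0.02, 0, 0, 0, 0, 0, 0.3],
    [0.03, 0, 0, 0, 0, 0, 0.3],
    [0.03, 0, 0, 0, 0, 0, 0.3]
  ]
}}

```text
time_s: 23.9
position: [0.4375, 0.0453, 0.0432]
tcp_rot: [[0.112, 0.994, 0.002], [0.994, -0.112, -0.001], [-0.001, 0.002, -1.0]]
force: [0.2, -6.4, 6.1]
opening: 0.404
grasp_force: 30.0
```

Emit:
{"api": "move_arm", "payload": {
  "increments": [
    [0.005, 0, 0, 0, 0, 0, 0.3],
    [0.01, 0, 0, 0, 0, 0, 0.3],
    [0.01, 0, 0, 0, 0, 0, 0.3]
  ]
}}

```text
time_s: 24.15
position: [0.4378, 0.048, 0.0432]
tcp_rot: [[0.112, 0.994, 0.002], [0.994, -0.112, -0.002], [-0.001, 0.002, -1.0]]
force: [-0.9, -7.3, 5.9]
opening: 0.404
grasp_force: 30.0
```

Emit:
{"api": "move_arm", "payload": {
  "increments": [
    [0.004, 0, 0, 0, 0, 0, 0.3],
    [0.004, 0, 0, 0, 0, 0, 0.3],
    [0.004, 0, 0, 0, 0, 0, 0.3]
  ]
}}

```text
time_s: 24.4
position: [0.4379, 0.0491, 0.0432]
tcp_rot: [[0.112, 0.994, 0.002], [0.994, -0.112, -0.002], [-0.001, 0.002, -1.0]]
force: [-0.9, -9.1, 5.9]
opening: 0.403
grasp_force: 30.0
```

Emit:
{"api": "move_arm", "payload": {
  "increments": [
    [0.004, 0, 0, 0, 0, 0, 0.3],
    [0.004, 0, 0, 0, 0, 0, 0.3],
    [0.004, 0, 0, 0, 0, 0, 0.3]
  ]
}}

```text
time_s: 24.65
position: [0.438, 0.0502, 0.0432]
tcp_rot: [[0.112, 0.994, 0.002], [0.994, -0.112, -0.002], [-0.001, 0.002, -1.0]]
force: [-1.2, -8.7, 6.4]
opening: 0.408
grasp_force: 30.0
```

Emit:
{"api": "move_arm", "payload": {
  "increments": [
    [0.003, 0, 0, 0, 0, 0, 0.3],
    [0.003, 0, 0, 0, 0, 0, 0.3],
    [0.003, 0, 0, 0, 0, 0, 0.3]
  ]
}}

```text
time_s: 24.9
position: [0.4381, 0.0511, 0.0432]
tcp_rot: [[0.112, 0.994, 0.002], [0.994, -0.112, -0.002], [-0.002, 0.002, -1.0]]
force: [-0.7, -8.7, 5.3]
opening: 0.402
grasp_force: 30.0
```

Not at the stop yet; the force is still friction. Continue.

Emit:
{"api": "move_arm", "payload": {
  "increments": [
    [0.003, 0, 0, 0, 0, 0, 0.3],
    [0.003, 0, 0, 0, 0, 0, 0.3],
    [0.003, 0, 0, 0, 0, 0, 0.3]
  ]
}}

```text
time_s: 25.15
position: [0.4381, 0.0512, 0.0432]
tcp_rot: [[0.111, 0.994, 0.001], [0.994, -0.111, -0.003], [-0.002, 0.002, -1.0]]
force: [-2.0, -14.0, 5.4]
opening: 0.403
grasp_force: 30.0
```

Emit:
{"api": "move_arm", "payload": {
  "increments": [
    [0.003, 0, 0, 0, 0, 0, 0.3],
    [0.003, 0, 0, 0, 0, 0, 0.3],
    [0.003, 0, 0, 0, 0, 0, 0.3]
  ]
}}

```text
time_s: 25.4
position: [0.4381, 0.0513, 0.0432]
tcp_rot: [[0.111, 0.994, 0.001], [0.994, -0.111, -0.004], [-0.003, 0.001, -1.0]]
force: [-2.4, -19.5, 6.4]
opening: 0.404
grasp_force: 30.0
```

Emit:
{"api": "move_arm", "payload": {
  "increments": [
    [0.003, 0, 0, 0, 0, 0, 0.3],
    [0.003, 0, 0, 0, 0, 0, 0.3],
    [0.003, 0, 0, 0, 0, 0, 0.3]
  ]
}}

```text
time_s: 25.65
position: [0.4381, 0.0514, 0.0432]
tcp_rot: [[0.11, 0.994, 0.001], [0.994, -0.11, -0.004], [-0.004, 0.001, -1.0]]
force: [-2.7, -25.0, 6.7]
opening: 0.406
grasp_force: 30.0
```

Emit:
{"api": "move_arm", "payload": {
  "increments": [
    [-0.002, 0, 0, 0, 0, 0, 0.3],
    [-0.002, 0, 0, 0, 0, 0, 0.3],
    [-0.002, 0, 0, 0, 0, 0, 0.6],
    [-0.002, 0, 0, 0, 0, 0, 0.6],
    [-0.002, 0, 0, 0, 0, 0, 0.6],
    [-0.002, 0, 0, 0, 0, 0, 0.6],
    [-0.002, 0, 0, 0, 0, 0, 0.6]
  ]
}}

```text
time_s: 26.23
position: [0.4372, 0.0548, 0.0426]
tcp_rot: [[0.113, 0.994, -0.0], [0.994, -0.113, 0.0], [0.0, -0.001, -1.0]]
force: [0.1, -1.0, 0.5]
opening: 0.588
grasp_force: 0.0
```

Emit:
{"api": "move_arm", "payload": {
  "increments": [
    [0, 0, -0.02, 0, 0, 0, 0.6],
    [0, 0, -0.1, 0, 0, 0, 0.6],
    [0, 0, -0.3, 0, 0, 0, 0.6],
    [0, 0, -0.5, 0, 0, 0, 0.6],
    [-0.2, 0, -0.6, 0, 0, 0, 0.6],
    [-0.6, 0, -0.6, 0, 0, 0, 0.6],
    [-1, 0, -0.6, 0, 0, 0, 0.6],
    [-1, 0, -0.6, 0, 0, 0, 0.6],
    [-1, 0, -0.6, 0, 0, 0, 0.6],
    [-1, 0, -0.6, 0, 0, 0, 0.6]
  ]
}}

```text
time_s: 27.07
position: [0.4101, -0.1794, 0.2162]
tcp_rot: [[0.113, 0.994, 0.001], [0.994, -0.113, -0.0], [-0.0, 0.001, -1.0]]
force: [1.0, 0.2, -1.0]
opening: 0.599
grasp_force: 0.0
```

Emit:
{"api": "move_arm", "payload": {
  "increments": [
    [-0.5, 0, 0, 0, 0, 0, 0.6],
    [-0.5, 0, 0, 0, 0, 0, 0.6],
    [-0.5, 0, 0, 0, 0, 0, 0.6],
    [-0.5, 0, 0, 0, 0, 0, 0.6],
    [-0.5, 0, 0, 0, 0, 0, 0.6],
    [-0.5, 0, 0, 0, 0, 0, 0.6]
  ]
}}

```text
time_s: 27.57
position: [0.3934, -0.3279, 0.2153]
tcp_rot: [[0.116, 0.993, -0.0], [0.993, -0.116, 0.001], [0.001, -0.0, -1.0]]
force: [-0.2, 1.0, -0.5]
opening: 0.601
grasp_force: 0.0
```

Run:
```python
from h import *
p=np.load('nest.npy')[:4]; c,n=np.cos(p[3]),np.sin(p[3])
W=lambda L:[p[0]+(c*L[0]-n*L[1])/1e3,p[1]+(n*L[0]+c*L[1])/1e3,.0282+L[2]/1e3]
s=bot.read_state(); print(s['position'],s['force'],s['time_s'])
hexa=np.array([W((20.8*np.cos(k*np.pi/3),20.8*np.sin(k*np.pi/3),19)) for k in range(6)])
o=[]
for nm,(y,x) in (('top',(160,190)),('scene',(165,195))):
    C=cam(nm); b=cv2.resize(C['image'][y:y+80,x:x+130],None,fx=3.7,fy=3.7,interpolation=cv2.INTER_CUBIC)
    for q in proj(C,hexa): cv2.circle(b,tuple(((q-[x,y])*3.7+1.4).astype(int).tolist()),2,(0,255,0),-1)
    o.append(b)
cv2.imwrite('pics/f1.png',np.vstack(o))
```

```text
[ 0.39338695 -0.32790316  0.21527342] [-0.17285533  1.00860874 -0.48933613] 27.5667
```

View pics/f1.png

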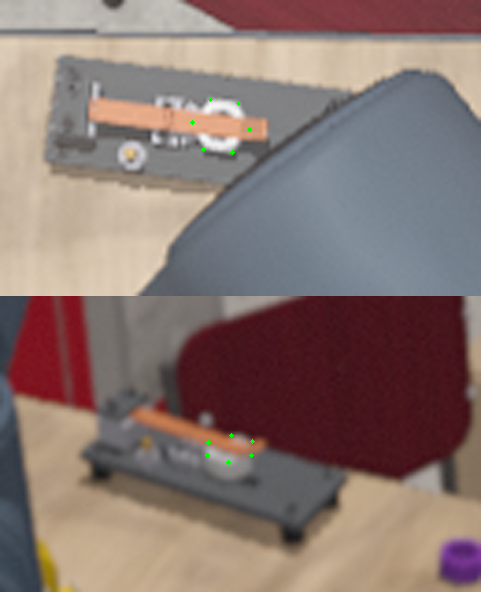

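The top view shows the nut at (222,125) with its corner in the vee and its outline matching the predicted home hexagon. The scene view shows the finger resting on the nut, and the arm is clear. I'm handing in.

```bash
python3 -c "
from rig import workorder; print(workorder.hand_in())"
```

```text
the job is handed in; nothing more can be done
None
```

I handed the job in at about 28 s: the finger was set with its heel about 13.6 mm above the plate (peak press about 17.5 N, on the bead). The nut was slid under it to a hard stop in the vee and released, with the finger resting on it; `hand_in()` returned no verdict.

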